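# Load the plate reader and start it

## Task

The well plate was put down carelessly on the reader's open carriage: one end rides up on the edge of the nest. Without grasping anything or picking the plate up, nudge it with the fingertips sideways until it drops flat into the nest, push the carriage all the way into the reader until its catch clicks and holds it shut, then press the green start key right down and let go. Leave the bottle, the dish and the other plate where they stand.

Things in the scene. Friction and masses are not known exactly. Their poses are not given: they have to be found in the camera images.
- reader: low white microplate reader on a grey base, fixed on the bench: 250 deep (x), 236 wide (y), 92 high. Origin: middle of its front face at bench height; x runs into the instrument, y to the left seen from the front, z up. In its front face is a slot 146 wide, 34 to 56 above the bench, for the plate carriage, which slides along x.
- carriage (a joint): how far the plate carriage is pushed in, m: 0 = fully out (the start), 0.125 = fully home, front panel against the reader's face. Friction about 1 N. In the last 8 mm a sprung catch resists (about 9 N at most); once past it, in the last 3 mm, it draws the carriage home and holds it. Let go sooner, the carriage stays some mm out.
- carriage_front (a point): middle of the outer face of the grey grip bar (90 wide, 14 high, centre 48 above the bench) that stands 15 proud of the carriage's white front panel (158 wide, from 30 to 64 above the bench, 10 thick). With the carriage home it is 25 in front of the reader's face. Axes as the reader's; push along +x.
- nest (a point): centre of the floor of the plate nest on the carriage, 40 above the bench; axes as the reader's. The nest is 90 (x) by 132 (y) inside, 2 larger all round than the plate, in a black rim 4 high and 5 wide. The centre is 60 behind the outer face of the front panel and 75 in front of the reader's face when the carriage is fully out.
- plate: white 96-well plate, 86 (x) by 128 (y) by 14 high, loose, about 60 to 100 g. Origin: centre of its underside. Its lowest 6 mm are a skirt of full size; above, it is 80 by 120. It starts 11 to 20 too far to +y (the reader's left), its +y end up on the nest's left rim; pushed to -y it drops in 2 mm from the centre. Unless flat, it jams in the slot.
- start_key (a joint): travel of the start key, m: 0 = up, 0.004 = right down; a spring of 1.5 N at the top and 3.5 N at the bottom returns it.
- start_key_top (a point): centre of the top of the round green start key, 25 across, on the reader's deck at the front left; 101 above the bench, 9 above the deck, 28 behind the front face and 64 to the left of the middle. Press it straight down.
- bottle: bystander: glass bottle with blue cap, 56 across, 104 high, upright, left of the carriage, near the bench edge; origin: centre of its underside
- dish: bystander: closed petri dish, 57 across, 14 high, to the right of the reader; origin: centre of its underside
- next_plate: bystander: a second well plate like the first, 86 x 128 x 14, on the bench farther left; origin: centre of its underside

How it is judged:
By the outcome, as a careful person would: the job done as asked, in the order asked, and still so for the second after the job is handed in, with the robot touching nothing.
It also fails if it takes over 40 s, if anything falls off the work surface, if the arm or the gripper's body presses on something with over 40 N, if the wrist force passes 120 N, or if a joint passes its speed limit or range.

## Robot

A 7-joint arm with a two-finger parallel gripper is mounted at the origin on a cart in front of the work surface, level with it; the furniture and walls round the work are solid. World frame = base frame: x ahead of the robot, y to its left, z up, the work surface at z = 0. Lengths are in m, angles in rad, forces in N, time in s.
With the tool pointing down it reaches from about 0.425 to 0.925 m from the base axis. Payload 6.8 kg.
Tool frame: the origin (TCP) lies midway between the tips of the shut fingers; the grasp point (between the pads) lies 19 mm behind it; z points along the fingers, y is the line along which they close (so a half turn about z gives the same grasp; the last joint's range is limited). The gripper opens to 85 mm and grips with 20 to 120 N. Pads are 22 mm wide; open, the fingers measure 114 mm over their backs; the gripper's body (76 mm by 85 mm) begins 54 mm behind the grasp point. The pads swing forward as they close: fully open they stand 13 mm farther back than shut.
Start: joints at [1.069, 0.477, 0.022, 1.555, -0.011, 1.109, -0.083], TCP at [0.259, -0.623, 0.231] pointing down, gripper open.
Joint ranges: [-2.96, 2.96], [-0.34, 2.1], [-1.41, 1.46], [0.24, 2.44], [-1.37, 4.51], [0.17, 1.92], [-2.96, 2.96]. Speed limits (rad/s): [2.39, 2.39, 3.14, 3.14, 3.14, 3.14, 3.14].

## Interface

Orientations are given as a unit quaternion [w, x, y, z].
In Python, from station import bot, imaging gives the robot as it stands.
- The arm moves only by the tool move_arm, never from a script. Its argument "commands" is a list that holds one entry, the list of rows, each a list of 7 numbers: the shift along the tool's x, y, z in m, then the turn, a rotation vector about the tool's x, y, z in degrees, then the finger opening in m, from 0 to 0.0854. In form: [[[x, y, z, rx, ry, rz, grip], ...]]. A call has 1 to 20 rows; each row shifts and turns the commanded pose from where the row before left it, along the tool's axes as they then stand; what a row does not reach is not made up. A row lasts 1/8 s, in which the tool goes at most 62.5 mm and 10.7 degrees, less where a joint would pass 70% of its speed; a pose out of reach is approached as far as the arm can. A call is refused whole if a number of a shift passes 0.0625 or a number of a turn 10.7, either way. A call with a gripper value outside its range is refused whole. The fingers move at their own pace and stop on an object; "squeeze" is the grip in N (left out, the last holds). Time passes only in rows, so rows that do not move let the fingers close. It gives the time, the measured TCP pose, the force, the opening and the grip force at its end, in the units of the state.
- bot.get_obs(): the state, without advancing time (a new reading comes with each control period).
- imaging.read_camera(name): name is "scene" or "top" or "wrist"; returns the picture (400x640x3 uint8, red, green, blue); there is no depth.
- imaging.calibration(name): a dict with "intrinsics" (3x3 intrinsics, pixels), "k1" (the pictures are not rectified: a ray, as slopes to the right and down, at radius r is drawn at 1 + k1 r^2 times it, then the intrinsics apply), "extrinsics" (4x4, takes a point from camera to world coordinates); the wrist camera has in their place "mount" (4x4, takes a point from camera to tool coordinates, whose origin is the TCP and whose axes are the flange's). Camera axes: x right, y down, z forward; pixel columns grow to the right and rows downward; lengths in m; the calibration is good to about 2 mm. A picture is of the moment at which its call begins: read the wrist's pose just before it. calibration takes no time and is no camera call.
- bot.hand_in(): hands the job in; it is judged then, once.
The state is a dict: "t": time; "q": joint angles; "joint_vel": joint speeds; "joint_torque": joint torques, N m; "eef_pos": TCP position; "tool_rot": TCP orientation; "contact_force": force on the tool from outside, world axes, zero at the start; "torque": the same for the moment, N m; "gripper_width": opening from 0.0 (shut) to 1.0 (fully open); "grasp_force": force on a finger pad.
Only numpy, scipy, OpenCV 4.12 (cv2) and the standard library are available. Lean on these libraries where they do the work, as an engineer would, in place of code of your own. Each camera call takes 0.05 s, during which the arm holds its last target. There are 200 camera calls.

## Working session

There is one attempt and no reset: what is moved stays moved. The work goes in short steps, Python scripts to look and compute and a tool call to move; the robot and the scene stay as the last step left them, time stands still between calls to the robot, and variables do not carry over. Pictures are saved under pics/ and viewed, at most 11 in all, crops included, and the job is handed in when it is done.

Besides the shell and the picture viewer there is one more tool, called after "Emit:" by a JSON object that holds its "method" and its "body", one argument or row to a line. move_arm: Moves the arm, as the interface text tells. Its arguments: {"type":"object","properties":{"commands":{"type":"array","items":{"type":"array","items":{"type":"array","items":{"type":"number"}}}},"squeeze":{"type":"number"}},"required":["commands"]}

```bash
ls; mkdir -p pics
python3 - <<'E'
from station import bot, imaging
import cv2,numpy as np
o=bot.get_obs();print({k:np.round(v,3) for k,v in o.items()})
for n in("scene","top"):
    c=imaging.calibration(n);print(n,c)
    cv2.imwrite(f"pics/{n}0.png",imaging.read_camera(n)[:,:,::-1])
print(imaging.calibration("wrist"))
E
```

```text
pics
{'t': np.float64(0.0), 'q': array([ 1.069,  0.478,  0.022,  1.556, -0.012,  1.109, -0.083]), 'joint_vel': array([-0.001, -0.001, -0.001, -0.002,  0.001,  0.002,  0.001]), 'joint_torque': array([-1.0000e-03, -5.9646e+01,  1.6080e+00, -2.8121e+01,  1.2000e-02,
        9.0000e-03,  0.0000e+00]), 'eef_pos': array([ 0.259, -0.623,  0.23 ]), 'tool_rot': array([-0.001,  0.981,  0.196, -0.   ]), 'contact_force': array([-0.952,  0.441, -0.322]), 'torque': array([-0.002,  0.029, -0.009]), 'grasp_force': np.float64(0.0), 'gripper_width': np.float64(0.998)}
scene {'intrinsics': array([[461.87326277,   0.        , 312.66394401],
       [  0.        , 461.87326277, 207.16688417],
       [  0.        ,   0.        ,   1.        ]]), 'k1': -0.13530953457267883, 'extrinsics': array([[ 0.87468342, -0.29163635,  0.3871397 ,  0.00193882],
       [-0.48461773, -0.54043542,  0.68780463, -1.22053513],
       [ 0.00863518, -0.78922608, -0.61404205,  0.92366096],
       [ 0.        ,  0.        ,  0.        ,  1.        ]])}
top {'intrinsics': array([[424.80799817,   0.        , 322.11890607],
       [ 
[... 234 characters left out ...]
-0.02420872, -0.27047058],
       [ 0.02091138, -0.16965012, -0.98528247,  1.06143143],
       [ 0.        ,  0.        ,  0.        ,  1.        ]])}
{'intrinsics': array([[311.16197512,   0.        , 319.88895608],
       [  0.        , 311.16197512, 204.1695445 ],
       [  0.        ,   0.        ,   1.        ]]), 'k1': -0.039404633174842656, 'mount': array([[ 7.35361606e-05, -9.47924269e-01, -3.18495802e-01,
         8.28916546e-02],
       [ 9.99999836e-01,  2.50532939e-04, -5.14763785e-04,
         4.11591820e-04],
       [ 5.67750773e-04, -3.18495712e-01,  9.47924132e-01,
        -1.42878679e-01],
       [ 0.00000000e+00,  0.00000000e+00,  0.00000000e+00,
         1.00000000e+00]])}
```

View pics/scene0.png

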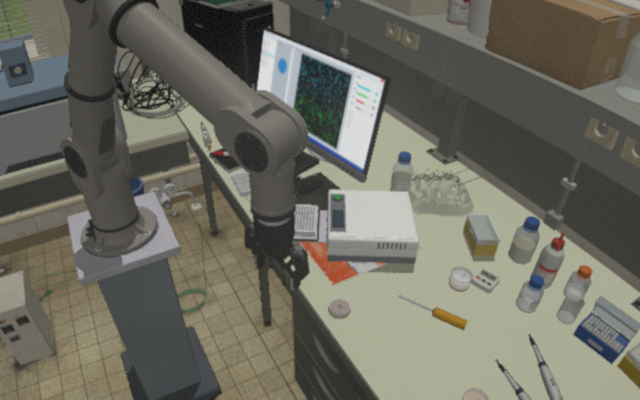

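View pics/top0.png

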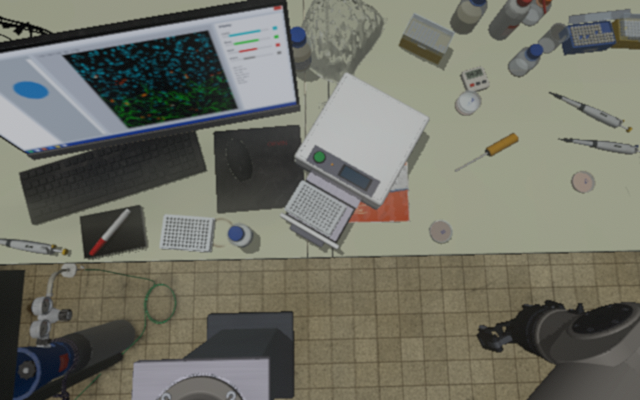

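The scene view shows the arm, with the reader in the middle. The top view shows the key at about (319,157), the reader top spanning (296,157), (378,202), (428,122) and (348,75), the plate at about (320,205), the bottle at (240,235) and the dish at (440,232). Next I'll take key, reader corners and plate corners from a crop.

```bash
cat > h.py <<'E'
from station import bot, imaging
import cv2,numpy as np
from scipy.spatial.transform import Rotation as R
def cast(name,px,z,cal=None,T=None):
    c=cal or imaging.calibration(name)
    if T is None: T=c["extrinsics"]
    K=c["intrinsics"];k=c["k1"]
    p=cv2.undistortPoints(np.array(px,float).reshape(-1,1,2),K,np.array([k,0,0,0.]))[:,0]
    d=np.c_[p,np.ones(len(p))]@T[:3,:3].T
    o=T[:3,3]
    return o+d*((z-o[2])/d[:,2])[:,None]
def wristT(o):
    T=np.eye(4);q=o["tool_rot"];T[:3,:3]=R.from_quat([q[1],q[2],q[3],q[0]]).as_matrix();T[:3,3]=o["eef_pos"]
    return T@imaging.calibration("wrist")["mount"]
E
python3 - <<'E'
from h import *
im=cv2.imread("pics/top0.png");hsv=cv2.cvtColor(im,cv2.COLOR_BGR2HSV)
m=cv2.inRange(hsv,(45,100,40),(80,255,255));m[:130]=0;m[180:]=0
n,l,s,c=cv2.connectedComponentsWithStats(m);print(s[1:],c[1:])
i=1+np.argmax(s[1:,4]);print("key",cast("top",c[i],.101))
g=cv2.inRange(hsv,(0,0,205),(180,25,255));
n,l,s,c=cv2.connectedComponentsWithStats(g)
for i in range(1,n):
  if s[i,4]>800:
    ct=cv2.findContours((l==i).astype(np.uint8),0,2)[0][0];b=cv2.boxPoints(cv2.minAreaRect(ct));print(s[i],b.tolist());print(cast("top",b,.092))
cr=im[140:260,220:390];cv2.imwrite("pics/c1.png",cv2.resize(cr,None,fx=4.7,fy=4.7,interpolation=2))
E
```

```text
[[314 152  11  10  87]] [[318.95402299 156.54022989]]
key [[ 0.61514293 -0.28834801  0.101     ]]
```

View pics/c1.png

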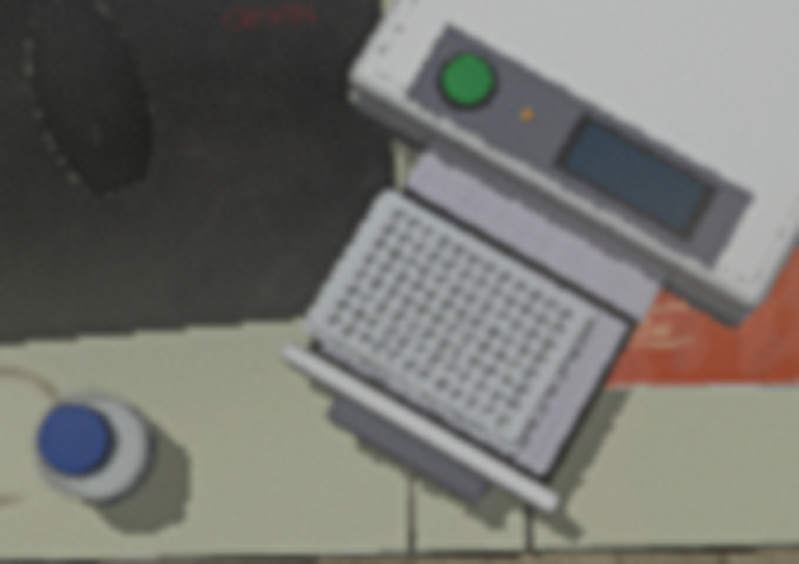

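The crop shows the key at crop (468,79), the front panel's top running (287,350) to (553,503), and the plate shifted toward +y (left) with the nest gap on its right. The reader's front top edge runs about (352,82) to (755,303).

Run:
```python
from h import *
f=lambda x,y:(220+(x+.5)/4.7-.5,140+(y+.5)/4.7-.5)
P=cast("top",[f(287,351),f(553,503)],.064);Q=cast("top",[f(352,85),f(755,303)],.092);K=cast("top",[(318.95,156.54)],.101)[0]
print(P,np.linalg.norm(P[1]-P[0]),Q,np.linalg.norm(Q[1]-Q[0]))
src=np.array([[-.130,.079],[-.130,-.079],[0,.118],[0,-.118],[.028,.064]]);dst=np.vstack([P,Q,K])[:,:2]
for w in (range(5),[0,1,4]):
  s=src[w];d=dst[w];a=(s-s.mean(0));b=d-d.mean(0)
  th=np.arctan2((a[:,0]*b[:,1]-a[:,1]*b[:,0]).sum(),(a*b).sum());r=np.array([[np.cos(th),-np.sin(th)],[np.sin(th),np.cos(th)]])
  t=d.mean(0)-r@s.mean(0);print(np.degrees(th),t,"res mm",((s@r.T+t-d)*1e3).round(1).tolist())
# plate skirt/top corners at z~.055
C=cast("top",[f(390,190),f(590,315),f(515,440),f(310,318)],.054)[:,:2];print(((C-t)@r).round(4))
print("bottle",cast("top",[f(75,440)],.104))
```

```text
[[ 0.48613767 -0.19611914  0.064     ]
 [ 0.40793109 -0.32739716  0.064     ]] 0.15280767459505962 [[ 0.61555398 -0.23117142  0.092     ]
 [ 0.50231179 -0.42776829  0.092     ]] 0.22687909296369702
-30.550340490088246 [ 0.55886834 -0.32876697] res mm [[0.9, 1.5], [-1.2, -3.3], [3.3, 4.0], [-3.4, -2.6], [0.4, 0.5]]
-30.93900472961622 [ 0.55843276 -0.32867526] res mm [[1.4, 2.0], [-1.6, -2.2], [0.2, 0.2]]
[[-0.0318  0.0743]
 [-0.0371 -0.0464]
 [-0.1113 -0.0445]
 [-0.1093  0.0762]]
bottle [[ 0.44093366 -0.09816184  0.104     ]]
```

Emit:
{"method": "move_arm", "body": {
  "commands": [
    [[0, 0, 0, 0, 0, -9.2, 0], [0, 0, 0, 0, 0, -9.2, 0], [0, 0, 0, 0, 0, -9.2, 0], [0, 0, 0, 0, 0, -9.1, 0], [0.043, 0.003, 0, 0, 0, 0, 0], [0.043, 0.003, 0, 0, 0, 0, 0], [0.043, 0.003, 0, 0, 0, 0, 0], [0.043, 0.003, 0, 0, 0, 0, 0], [0.043, 0.003, 0, 0, 0, 0, 0], [0.043, 0.003, 0, 0, 0, 0, 0], [0.043, 0.003, 0, 0, 0, 0, 0], [0.043, 0.003, 0, 0, 0, 0, 0], [0.043, 0.003, 0, 0, 0, 0, 0], [0.043, 0.003, 0, 0, 0, 0, 0], [0.043, 0.002, 0, 0, 0, 0, 0], [0.048, 0, 0, 0, 0, 0, 0], [0, 0, 0, 0, 0, 0, 0]]
  ]
}}

```text
t: 2.22
eef_pos: [0.5547, -0.1868, 0.2311]
tool_rot: [-0.001, 0.867, 0.498, 0.001]
contact_force: [-0.1, -0.3, -0.3]
gripper_width: -0.001
grasp_force: 0.0
```

```bash
cat >> h.py <<'E'
TH=np.radians(-30.7);RR=np.array([[np.cos(TH),-np.sin(TH)],[np.sin(TH),np.cos(TH)]]);T0=np.array([.5586,-.3287])
def rd(p): p=np.atleast_2d(p);return np.c_[(p[:,:2]-T0)@RR,p[:,2]]
def state():
    o=bot.get_obs();q=o["tool_rot"];e=R.from_quat([q[1],q[2],q[3],q[0]]).as_matrix()
    print("t",round(float(o["t"]),2),"tcp reader",rd(o["eef_pos"]).round(4),"xaxis yaw",np.degrees(np.arctan2(e[1,0],e[0,0])).round(2),"z",e[:,2].round(3),"F reader",(o["contact_force"][:2]@RR).round(1),o["contact_force"][2].round(1),"w",round(float(o["gripper_width"]),3));return o
E
python3 - <<'E'
from h import *
o=state();im=imaging.read_camera("wrist");cv2.imwrite("pics/w1.png",im[:,:,::-1])
E
```

```text
t 2.23 tcp reader [[-0.0758  0.1201  0.2311]] xaxis yaw 59.69 z [ 0.001  0.003 -1.   ] F reader [ 0.1 -0.3] -0.3 w -0.001
```

View pics/w1.png

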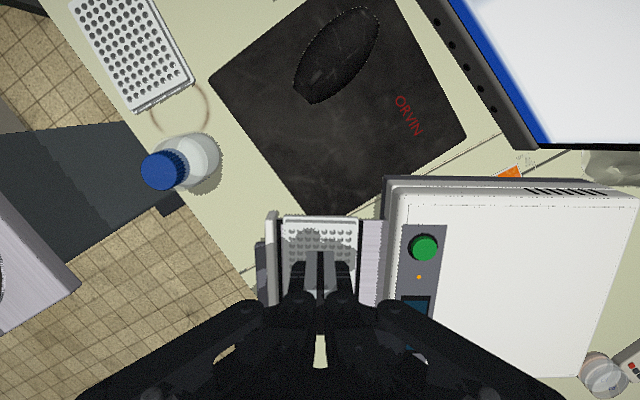

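The wrist view shows the key at (424,247), the plate's +y end at about row 216 (cols 283–358), and the panel's end at about (272,211).

Run:
```python
from h import *
im=cv2.imread("pics/w1.png");o=bot.get_obs();T=wristT(o)
hsv=cv2.cvtColor(im,cv2.COLOR_BGR2HSV)
m=cv2.inRange(hsv,(45,100,40),(80,255,255));m[:, :390]=0;m[:,450:]=0
n,l,s,c=cv2.connectedComponentsWithStats(m);i=1+np.argmax(s[1:,4]);print(c[i],s[i]);print("key",cast("wrist",[c[i]],.101,T=T),rd(cast("wrist",[c[i]],.101,T=T)))
g=cv2.cvtColor(im,cv2.COLOR_BGR2GRAY)
for x in (272,290,310,330,350): print(x,g[204:226,x].tolist())
print("cols row225",g[228,262:390].tolist())
print(rd(cast("wrist",[(272,211),(290,215),(350,218)],.064,T=T)),rd(cast("wrist",[(283,216),(358,219)],.048,T=T)))
```

```text
[423.45961538 247.93076923] [411 236  26  25 520]
key [[ 0.61359535 -0.28780131  0.101     ]] [[0.02640734 0.06324432 0.101     ]]
272 [200, 203, 200, 199, 201, 199, 171, 128, 136, 138, 141, 145, 141, 141, 136, 139, 163, 190, 179, 178, 181, 186]
290 [197, 200, 199, 198, 201, 196, 199, 197, 200, 202, 160, 127, 180, 228, 219, 181, 129, 146, 186, 223, 217, 218]
310 [38, 28, 45, 34, 33, 39, 28, 32, 36, 28, 21, 71, 156, 219, 227, 205, 131, 122, 157, 230, 223, 218]
330 [38, 34, 34, 33, 36, 32, 36, 36, 34, 32, 26, 80, 142, 180, 231, 217, 163, 132, 140, 187, 226, 220]
350 [29, 37, 35, 31, 36, 31, 23, 86, 186, 208, 139, 113, 122, 152, 214, 231, 205, 129, 133, 154, 209, 223]
cols row225 [200, 205, 184, 185, 223, 229, 227, 228, 228, 220, 190, 139, 96, 96, 61, 16, 19, 6, 68, 168, 179, 208, 225, 220, 221, 218, 221, 216, 220, 225, 221, 217, 214, 222, 221, 220, 224, 215, 219, 219, 226, 164, 171, 208, 156, 110, 177, 208, 156, 114, 177, 209, 159, 193, 223, 213, 217, 225, 225, 222, 221, 222, 221, 215, 222, 222, 221, 223, 222, 221, 220, 222, 220, 221, 221, 219, 218, 218, 222, 221, 222, 224, 221, 220, 218, 220, 221, 217, 222, 222, 216, 216, 219, 220, 220, 235, 141, 22, 21, 18, 32, 179, 200, 192, 193, 196, 191, 192, 193, 194, 190, 187, 192, 191, 191, 192, 193, 194, 163, 114, 110, 109, 119, 115, 114, 121, 115, 95]
[[-0.12546264  0.08761133  0.064     ]
 [-0.1064988   0.08317513  0.064     ]
 [-0.04260403  0.0800243   0.064     ]] [[-0.11602125  0.07595266  0.048     ]
 [-0.03191994  0.07270012  0.048     ]]
```

Emit:
{"method": "move_arm", "body": {
  "commands": [
    [[0, 0, 0.04, 0, 0, 0, 0], [0, 0, 0.04, 0, 0, 0, 0], [0, 0, 0.04, 0, 0, 0, 0], [0, 0, 0.04, 0, 0, 0, 0], [-0.005, 0, 0.023, 0, 0, 0, 0], [-0.01, 0, 0, 0, 0, 0, 0], [-0.01, 0, 0, 0, 0, 0, 0], [0, 0, 0, 0, 0, 0, 0]]
  ]
}}

```text
t: 3.28
eef_pos: [0.54, -0.2155, 0.0496]
tool_rot: [0.001, 0.87, 0.493, 0.0]
contact_force: [-0.1, 0.2, 0.2]
gripper_width: 0.002
grasp_force: 0.0
```

```bash
python3 -c "
from h import *
state()"
```

```text
t 3.27 tcp reader [[-0.0738  0.0878  0.0496]] xaxis yaw 59.1 z [ 0.002 -0.002 -1.   ] F reader [-0.2  0.1] 0.2 w 0.002
```

Emit:
{"method": "move_arm", "body": {
  "commands": [
    [[-0.002, 0, 0.0015, 0, 0, 0, 0], [-0.002, 0, 0, 0, 0, 0, 0], [-0.002, 0, 0, 0, 0, 0, 0], [-0.002, 0, 0, 0, 0, 0, 0], [-0.002, 0, 0, 0, 0, 0, 0], [0, 0, 0, 0, 0, 0, 0]]
  ]
}}

```text
t: 4.03
eef_pos: [0.5356, -0.2218, 0.0473]
tool_rot: [0.0, 0.869, 0.495, 0.001]
contact_force: [2.1, 2.6, 4.8]
gripper_width: 0.001
grasp_force: 3.1
```

Run:
```python
from h import *
o=state();T=wristT(o)
w=imaging.read_camera("wrist")[:,:,::-1];t=imaging.read_camera("top")[:,:,::-1]
a=cv2.resize(w[180:330,180:430],(400,240));b=cv2.resize(t[170:260,265:365],(400,360),interpolation=2)
cv2.imwrite("pics/p2.png",np.vstack([a,b]))
```

```text
t 4.03 tcp reader [[-0.0744  0.0802  0.0473]] xaxis yaw 59.28 z [ 0.001  0.    -1.   ] F reader [0.5 3.3] 4.8 w 0.001
```

View pics/p2.png

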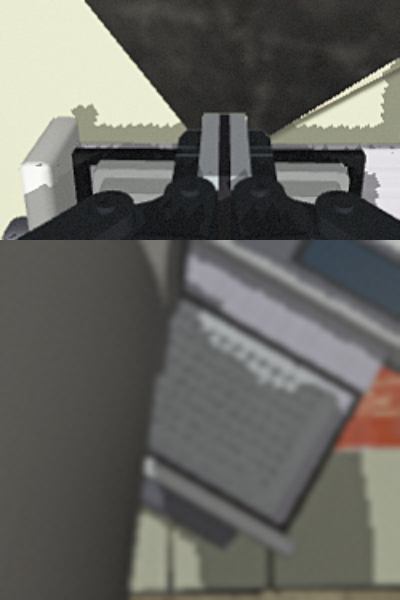

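The wrist crop shows the tip at the left rim, with the rim's black bar now mostly uncovered. In the top crop the right-hand gap is much smaller, but it isn't clear the plate is flat. I'll measure the gap profile in the top image.

Run:
```python
from h import *
c=imaging.calibration("top");E=np.linalg.inv(c["extrinsics"])
def prof(im,x,z):
    ys=np.arange(-.085,-.035,.001);p=np.c_[np.full(len(ys),x),ys]@RR.T+T0
    P=np.c_[p,np.full(len(ys),z),np.ones(len(ys))]@E.T
    uv=(P[:,:2]/P[:,2:3])*c["intrinsics"][0,0]+c["intrinsics"][:2,2]
    return cv2.remap(im,uv[:,0].astype(np.float32)[None],uv[:,1].astype(np.float32)[None],1)[0]
a=cv2.cvtColor(cv2.imread("pics/top0.png"),6);b=cv2.cvtColor(imaging.read_camera("top"),7)
print("y -85..-36")
for x in(-.105,-.09,-.06,-.045):
  print(x);print(prof(a,x,.044).tolist());print(prof(b,x,.044).tolist())
cv2.imwrite("pics/p3.png",cv2.resize(imaging.read_camera("wrist")[200:300,190:420,::-1],None,fx=3.4,fy=3.4,interpolation=2))
state()
```

```text
y -85..-36
-0.105
[146, 138, 127, 116, 107, 102, 99, 98, 98, 98, 98, 97, 95, 87, 78, 70, 64, 61, 73, 92, 110, 125, 138, 146, 148, 149, 149, 148, 147, 148, 149, 150, 149, 147, 143, 135, 128, 124, 123, 126, 136, 149, 159, 163, 166, 166, 163, 158, 153, 146]
[100, 99, 99, 99, 99, 99, 100, 100, 100, 100, 100, 99, 96, 88, 78, 68, 58, 50, 53, 61, 71, 79, 87, 92, 94, 96, 98, 100, 102, 104, 106, 108, 108, 108, 108, 107, 106, 105, 103, 102, 102, 101, 101, 102, 103, 104, 105, 106, 106, 105]
-0.09
[142, 133, 122, 112, 104, 101, 99, 99, 99, 100, 100, 99, 96, 89, 81, 73, 70, 70, 82, 99, 119, 131, 141, 149, 149, 149, 149, 149, 149, 149, 149, 148, 145, 140, 134, 130, 127, 126, 130, 135, 142, 150, 158, 161, 164, 164, 161, 158, 154, 146]
[100, 100, 100, 100, 100, 100, 99, 100, 101, 102, 101, 100, 97, 90, 81, 70, 62, 55, 58, 66, 76, 83, 89, 94, 96, 98, 99, 102, 104, 106, 107, 108, 108, 108, 108, 107, 107, 106, 105, 104, 103, 103, 103, 104, 104, 104, 104, 104, 104, 104]
-0.06
[145, 138, 131, 126, 124, 125, 126, 124, 122, 120, 116, 111, 106, 96, 86, 77, 72, 71, 80, 98, 116, 130, 140, 149, 150, 151, 151, 
[... 264 characters left out ...]
110, 109, 108, 107, 106, 105, 104, 104, 103, 102, 102, 102, 102, 102, 102, 103, 103, 103]
-0.045
[101, 102, 102, 102, 102, 101, 102, 102, 102, 101, 102, 101, 100, 95, 89, 82, 79, 79, 87, 105, 122, 135, 143, 150, 151, 152, 152, 152, 152, 151, 151, 150, 146, 139, 132, 126, 122, 121, 130, 140, 149, 156, 162, 164, 163, 162, 158, 155, 150, 143]
[102, 103, 102, 102, 102, 102, 102, 102, 102, 102, 102, 102, 101, 95, 87, 79, 74, 70, 72, 81, 89, 96, 99, 101, 102, 102, 103, 105, 108, 109, 109, 109, 109, 110, 110, 108, 107, 106, 106, 105, 105, 106, 107, 108, 107, 107, 106, 106, 106, 105]
t 4.22 tcp reader [[-0.0744  0.0802  0.0473]] xaxis yaw 59.28 z [ 0.001  0.    -1.   ] F reader [0.3 3.2] 6.0 w 0.003
```

View pics/p3.png

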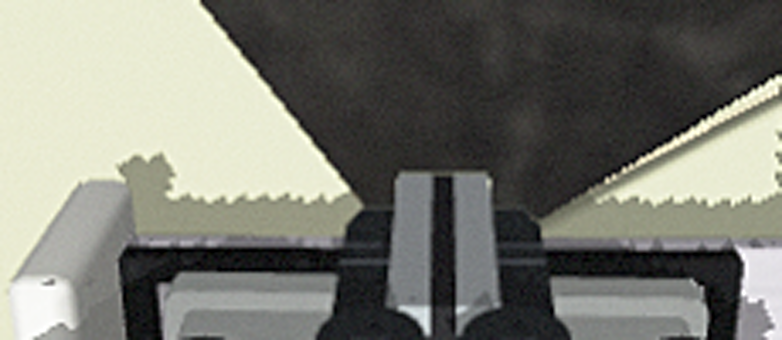

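The wrist crop shows the black rim uncovered along the whole +y side (row ~260) with the plate's skirt inside it, so the plate seems to have dropped. I'll lift and check.

Emit:
{"method": "move_arm", "body": {
  "commands": [
    [[0, 0, -0.005, 0, 0, 0, 0], [0.01, 0, -0.035, 0, 0, 0, 0], [0.03, 0, -0.04, 0, 0, 0, 0], [0.03, 0, -0.04, 0, 0, 0, 0], [0, 0, 0, 0, 0, 0, 0]]
  ]
}}

```text
t: 4.85
eef_pos: [0.5734, -0.1599, 0.1701]
tool_rot: [0.002, 0.868, 0.496, 0.002]
contact_force: [0.2, -0.2, -0.5]
gripper_width: 0.001
grasp_force: 0.0
```

Run:
```python
from h import *
state()
w=cv2.resize(imaging.read_camera("wrist")[200:330,210:410,::-1],None,fx=3,fy=3,interpolation=2)
t=cv2.resize(imaging.read_camera("top")[170:260,265:365,::-1],None,fx=2*1.5,fy=3,interpolation=2)
c=np.zeros((600,800,3),np.uint8);c[:w.shape[0],:w.shape[1]]=w
c[300:300+t.shape[0],500:500+t.shape[1]]=t
cv2.imwrite("pics/p4.png",c)
```

```text
t 4.85 tcp reader [[-0.0735  0.1527  0.1701]] xaxis yaw 59.46 z [ 0.006 -0.001 -1.   ] F reader [ 0.3 -0.1] -0.5 w 0.001
```

View pics/p4.png

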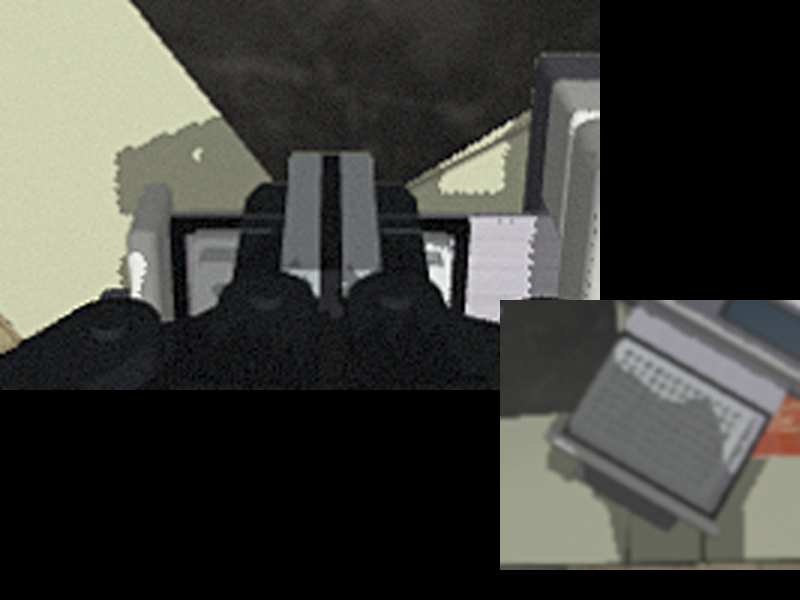

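Run:
```python
from h import *
c=imaging.calibration("top");E=np.linalg.inv(c["extrinsics"])
def prof(im,x,z,lo,hi):
    ys=np.arange(lo,hi,.002);p=np.c_[np.full(len(ys),x),ys]@RR.T+T0
    P=np.c_[p,np.full(len(ys),z),np.ones(len(ys))]@E.T
    uv=(P[:,:2]/P[:,2:3])*c["intrinsics"][0,0]+c["intrinsics"][:2,2]
    return cv2.remap(im,uv[:,0].astype(np.float32)[None],uv[:,1].astype(np.float32)[None],1)[0]
a=cv2.imread("pics/top0.png");b=imaging.read_camera("top")[:,:,::-1].copy()
for x in(-.055,-.045,-.04):
  for im in(a,b): print(x,"R-80..-40",[f"{p[2]}/{p[0]}" for p in prof(im,x,.044,-.08,-.04).tolist()]);print("   L 56..88",[f"{p[2]}/{p[0]}" for p in prof(im,x,.044,.056,.09).tolist()])
cr=b[175:250,275:355];cv2.imwrite("pics/p5.png",cv2.resize(cr,None,fx=8,fy=8,interpolation=2))
```

```text
-0.055 R-80..-40 ['150/75', '150/67', '152/67', '150/64', '136/61', '109/59', '83/69', '100/102', '129/135', '149/155', '151/157', '152/157', '151/157', '149/154', '137/142', '124/128', '120/122', '135/138', '152/156', '160/165']
   L 56..88 ['132/137', '135/139', '147/151', '147/151', '136/140', '127/130', '137/141', '153/158', '161/167', '166/171', '162/167', '143/146', '107/110', '70/70', '55/54', '53/52', '55/55']
-0.055 R-80..-40 ['155/76', '155/67', '157/66', '155/63', '140/60', '111/58', '83/68', '102/104', '133/139', '146/152', '135/141', '128/132', '136/139', '156/159', '163/167', '163/167', '157/161', '146/149', '143/147', '147/150']
   L 56..88 ['109/111', '106/108', '105/107', '106/109', '107/109', '104/107', '93/94', '73/74', '59/59', '54/52', '54/52', '53/52', '53/53', '53/53', '52/51', '52/50', '52/51']
-0.045 R-80..-40 ['150/66', '150/67', '150/66', '149/66', '137/64', '109/63', '87/74', '105/109', '134/140', '151/156', '152/158', '153/158', '152/157', '151/156', '140/145', '126/130', '121/123', '138/141', '153/157', '162/166']
   L 56..88 ['142/147', '144/149', '152/
[... 688 characters left out ...]
 '153/158', '152/158', '151/157', '143/148', '131/134', '124/126', '139/141', '154/157', '160/164']
   L 56..88 ['133/138', '128/132', '143/148', '146/151', '138/143', '128/133', '138/143', '154/160', '163/169', '166/173', '162/167', '144/147', '103/104', '67/67', '51/50', '50/49', '52/50']
-0.04 R-80..-40 ['157/63', '158/68', '161/73', '158/75', '141/74', '109/68', '85/75', '105/109', '136/142', '151/157', '143/148', '137/140', '142/145', '158/161', '162/167', '159/163', '149/152', '136/138', '136/139', '145/147']
   L 56..88 ['125/129', '129/132', '153/158', '164/169', '160/165', '139/145', '106/109', '75/76', '56/56', '51/50', '50/50', '50/49', '49/50', '50/49', '49/48', '50/48', '49/47']
```

View pics/p5.png

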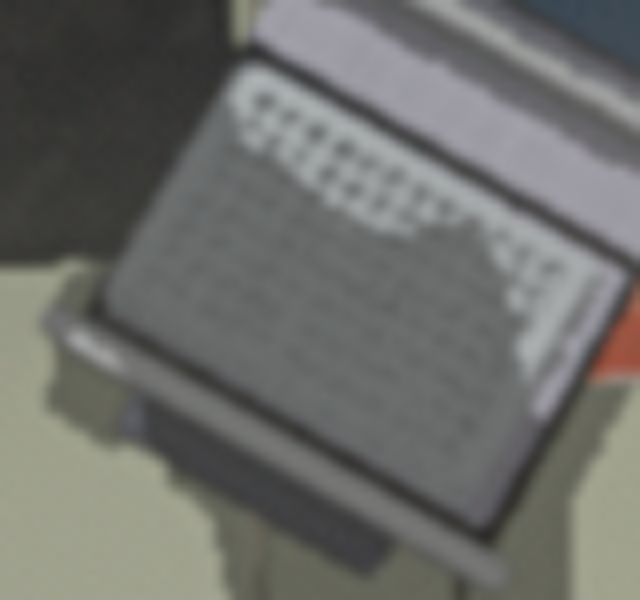

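The top crop still shows a lavender nest strip of about 6–8 mm at the −y end. The plate moved about 10 mm, and its left end is at about y=0.069, so it isn't in yet. The 6 N upward force suggests the tip caught on the rim, so I'll push again about 4 mm higher.

Emit:
{"method": "move_arm", "body": {
  "commands": [
    [[-0.03, 0, 0.03, 0, 0, 0, 0], [-0.03, 0, 0.04, 0, 0, 0, 0], [-0.003, 0, 0.04, 0, 0, 0, 0], [0, -0.001, 0.008, 0, 0, 0, 0], [-0.004, 0, 0, 0, 0, 0, 0], [-0.003, 0, 0, 0, 0, 0, 0], [-0.002, 0, 0, 0, 0, 0, 0], [-0.002, 0, 0, 0, 0, 0, 0], [0, 0, 0, 0, 0, 0, 0]]
  ]
}}

```text
t: 6.12
eef_pos: [0.5331, -0.2247, 0.0498]
tool_rot: [0.001, 0.869, 0.495, 0.001]
contact_force: [0.7, 1.2, 4.7]
gripper_width: 0.001
grasp_force: 2.7
```

```bash
python3 -c "
from h import *
state()"
```

```text
t 6.12 tcp reader [[-0.075   0.0764  0.0498]] xaxis yaw 59.29 z [ 0.002 -0.    -1.   ] F reader [0.  1.4] 4.7 w 0.001
```

Emit:
{"method": "move_arm", "body": {
  "commands": [
    [[0, 0, -0.005, 0, 0, 0, 0], [0, 0, 0, 0, 0, 0, 0]]
  ]
}}

```text
t: 6.38
eef_pos: [0.5318, -0.2251, 0.054]
tool_rot: [0.0, 0.869, 0.494, -0.0]
contact_force: [0.1, 0.3, 0.8]
gripper_width: -0.003
grasp_force: 0.3
```

Run:
```python
from h import *
state()
w=cv2.resize(imaging.read_camera("wrist")[200:300,190:420,::-1],None,fx=3,fy=3,interpolation=2)
t=cv2.resize(imaging.read_camera("top")[175:250,275:355,::-1],None,fx=3.5,fy=3.5,interpolation=2)
c=np.zeros((570,700,3),np.uint8);c[:300,:690]=w;c[301:301+t.shape[0],:t.shape[1]]=t
cv2.imwrite("pics/p6.png",c)
```

```text
t 6.38 tcp reader [[-0.0759  0.0755  0.054 ]] xaxis yaw 59.26 z [-0. -0. -1.] F reader [-0.1  0.3] 0.8 w -0.003
```

View pics/p6.png

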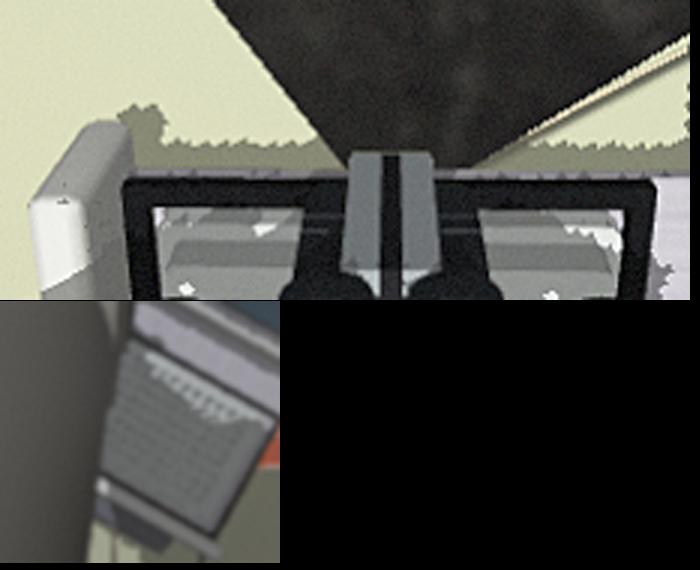

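The rim is now fully uncovered on all visible sides with a small gap at the +y end, and the −y strip is gone in the top view, so the plate is in the nest. Next I'll lift and go round to the front of the carriage.

Emit:
{"method": "move_arm", "body": {
  "commands": [
    [[0.002, 0, -0.02, 0, 0, 0, 0], [0, 0, -0.04, 0, 0, 0, 0], [-0.02, -0.03, -0.01, 0, 0, 0, 0], [-0.028, -0.04, 0, 0, 0, 0, 0], [-0.03, -0.04, 0, 0, 0, 0, 0], [0, 0, 0.035, 0, 0, 0, 0], [0, 0, 0.035, 0, 0, 0, 0], [0, 0, 0.004, 0, 0, 0, 0], [0, 0, 0, 0, 0, 0, 0]]
  ]
}}

```text
t: 7.6
eef_pos: [0.3988, -0.2341, 0.0501]
tool_rot: [-0.0, 0.869, 0.494, -0.0]
contact_force: [-0.1, 0.7, -0.4]
gripper_width: -0.002
grasp_force: 0.0
```

Run:
```python
from h import *
state()
t=cv2.resize(imaging.read_camera("top")[150:250,265:365,::-1],None,fx=5,fy=5,interpolation=2)
cv2.imwrite("pics/p7.png",t)
```

```text
t 7.6 tcp reader [[-0.1857 -0.0002  0.0501]] xaxis yaw 59.27 z [-0.  0. -1.] F reader [-0.4  0.5] -0.4 w -0.002
```

View pics/p7.png

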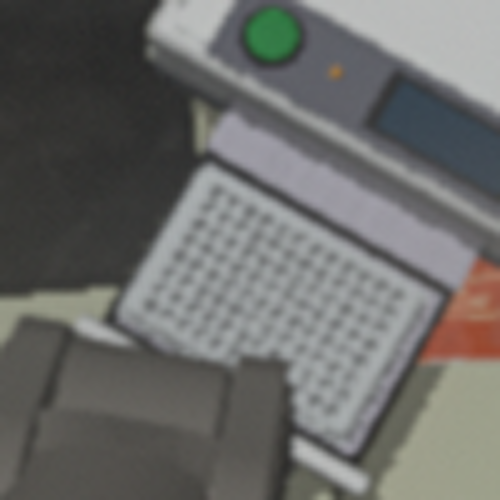

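The wells are clear in the top view (crop 150–410 across). I'll get the plate's centre from the well columns in a rectified profile.

Run:
```python
from h import *
c=imaging.calibration("top");E=np.linalg.inv(c["extrinsics"])
ys=np.arange(-.09,.09,.0005)
def prof(im,x0,x1,z):
    X,Y=np.meshgrid(np.arange(x0,x1,.001),ys);p=np.c_[X.ravel(),Y.ravel()]@RR.T+T0
    P=np.c_[p,np.full(len(p),z),np.ones(len(p))]@E.T
    uv=((P[:,:2]/P[:,2:3])*c["intrinsics"][0,0]+c["intrinsics"][:2,2]).astype(np.float32)
    return cv2.remap(im,uv[:,0].reshape(X.shape),uv[:,1].reshape(X.shape),2).mean(1)
from scipy.signal import find_peaks
for n,im in(("old",cv2.imread("pics/top0.png",0)),("new",cv2.cvtColor(imaging.read_camera("top"),7))):
    f=prof(im,-.075,-.038,.054);k=find_peaks(-f,prominence=4)[0];print(n,[(round(ys[i]*1e3,1),int(f[i])) for i in k])
    print("  ends R",f[20:90:4].astype(int).tolist(),"L",f[290:350:4].astype(int).tolist())
```

```text
old [(np.float64(-68.5), 70), (np.float64(-48.5), 121), (np.float64(-34.5), 131), (np.float64(-25.5), 134), (np.float64(-16.0), 135), (np.float64(-7.5), 135), (np.float64(2.0), 133), (np.float64(11.0), 134), (np.float64(20.0), 132), (np.float64(29.0), 133), (np.float64(38.0), 132), (np.float64(47.0), 135), (np.float64(56.0), 131), (np.float64(65.0), 131)]
  ends R [103, 103, 105, 105, 99, 80, 70, 95, 132, 149, 151, 150, 150, 149, 142, 127, 122, 136] L [133, 133, 147, 154, 142, 131, 140, 157, 166, 168, 165, 141, 97, 60, 51]
new [(np.float64(-68.5), 70), (np.float64(-59.5), 128), (np.float64(-46.0), 137), (np.float64(-37.0), 140), (np.float64(-27.5), 135), (np.float64(-18.5), 138), (np.float64(-9.5), 137), (np.float64(-0.5), 135), (np.float64(8.5), 137), (np.float64(17.5), 136), (np.float64(26.5), 131), (np.float64(35.5), 135), (np.float64(44.5), 136), (np.float64(53.5), 130)]
  ends R [105, 105, 106, 106, 100, 81, 71, 97, 131, 138, 129, 134, 153, 166, 166, 157, 144, 137] L [136, 154, 166, 171, 169, 151, 110, 72, 57, 55, 54, 54, 53, 53, 53]
```

The wells put the plate centre at y≈+3.7 mm, down from +15.2. That is borderline, since it needs ≤2, so I'll go back and push it 2–4 mm more against its upper body.

Emit:
{"method": "move_arm", "body": {
  "commands": [
    [[0, 0, -0.04, 0, 0, 0, 0], [0, 0, -0.03, 0, 0, 0, 0], [0.03, 0.037, 0, 0, 0, 0, 0], [0.03, 0.037, 0, 0, 0, 0, 0], [0.028, 0.037, 0, 0, 0, 0, 0], [0, 0, 0.035, 0, 0, 0, 0], [0, 0, 0.0315, 0, 0, 0, 0], [-0.006, 0, 0, 0, 0, 0, 0], [-0.005, 0, 0, 0, 0, 0, 0], [-0.002, 0, 0, 0, 0, 0, 0], [-0.002, 0, 0, 0, 0, 0, 0], [0, 0, 0, 0, 0, 0, 0]]
  ]
}}

```text
t: 9.2
eef_pos: [0.5315, -0.2284, 0.0539]
tool_rot: [0.0, 0.869, 0.494, 0.0]
contact_force: [-0.1, 0.6, 0.4]
gripper_width: 0.001
grasp_force: 0.0
```

```bash
python3 -c "
from h import *
state()"
```

```text
t 9.2 tcp reader [[-0.0746  0.0724  0.0539]] xaxis yaw 59.24 z [ 0.001 -0.    -1.   ] F reader [-0.4  0.5] 0.4 w 0.001
```

Emit:
{"method": "move_arm", "body": {
  "commands": [
    [[-0.0015, 0, 0, 0, 0, 0, 0], [-0.001, 0, 0, 0, 0, 0, 0], [-0.001, 0, 0, 0, 0, 0, 0], [0, 0, 0, 0, 0, 0, 0]]
  ]
}}

```text
t: 9.7
eef_pos: [0.5299, -0.2308, 0.0535]
tool_rot: [0.0, 0.869, 0.495, 0.0]
contact_force: [-0.0, 1.7, 2.3]
gripper_width: 0.003
grasp_force: 1.4
```

```bash
cat > well.py <<'E'
from h import *
from scipy.signal import find_peaks
c=imaging.calibration("top");E=np.linalg.inv(c["extrinsics"]);ys=np.arange(-.09,.09,.0005)
def prof(im,x0,x1,z):
    X,Y=np.meshgrid(np.arange(x0,x1,.001),ys);p=np.c_[X.ravel(),Y.ravel()]@RR.T+T0
    P=np.c_[p,np.full(len(p),z),np.ones(len(p))]@E.T
    uv=((P[:,:2]/P[:,2:3])*c["intrinsics"][0,0]+c["intrinsics"][:2,2]).astype(np.float32)
    return cv2.remap(im,uv[:,0].reshape(X.shape),uv[:,1].reshape(X.shape),2).mean(1)
state()
f=prof(cv2.cvtColor(imaging.read_camera("top"),7),-.075,-.038,.054);k=find_peaks(-f,prominence=1.5)[0];print([(round(float(ys[i])*1e3,1),int(f[i])) for i in k])
print("  ends R",f[20:90:4].astype(int).tolist(),"L",f[290:350:4].astype(int).tolist())
E
python3 well.py
```

```text
t 9.7 tcp reader [[-0.0746  0.0695  0.0535]] xaxis yaw 59.28 z [ 0.001  0.    -1.   ] F reader [-0.8  1.4] 2.3 w 0.003
[(-67.5, 60), (-51.0, 109), (-30.0, 117), (-22.5, 115), (-13.0, 111), (-4.0, 109), (5.0, 112), (14.0, 105), (42.5, 64)]
  ends R [104, 105, 106, 106, 100, 80, 61, 69, 93, 107, 110, 110, 110, 109, 109, 109, 111, 113] L [70, 70, 72, 73, 73, 74, 75, 75, 76, 77, 77, 78, 78, 79, 79]
```

The wells shifted another 4.5 mm, so the centre is now about −0.7 mm and the plate must be down in the nest. I'll back off, go to the front and check once more.

Emit:
{"method": "move_arm", "body": {
  "commands": [
    [[0.006, 0, 0, 0, 0, 0, 0], [0.004, 0, -0.03, 0, 0, 0, 0], [0, 0, -0.036, 0, 0, 0, 0], [-0.025, -0.037, 0, 0, 0, 0, 0], [-0.025, -0.037, 0, 0, 0, 0, 0], [-0.03, -0.037, 0, 0, 0, 0, 0], [0, 0, 0.035, 0, 0, 0, 0], [0, 0, 0.035, 0, 0, 0, 0], [0, 0, 0, 0, 0, 0, 0]]
  ]
}}

```text
t: 10.88
eef_pos: [0.3962, -0.2335, 0.0475]
tool_rot: [-0.002, 0.869, 0.494, -0.002]
contact_force: [-1.2, 0.3, 0.4]
gripper_width: 0.001
grasp_force: 0.0
```

```bash
python3 well.py
```

```text
t 10.88 tcp reader [[-0.1882 -0.0011  0.0475]] xaxis yaw 59.27 z [-0.005  0.002 -1.   ] F reader [-1.2 -0.3] 0.4 w 0.001
[(-79.0, 104), (-68.0, 67), (-49.0, 141), (-40.0, 139), (-31.0, 141), (-22.0, 139), (-13.0, 134), (-4.5, 138), (5.0, 134), (14.0, 133), (23.0, 136), (32.0, 136), (41.0, 138), (50.0, 135)]
  ends R [105, 104, 106, 106, 100, 82, 67, 81, 110, 132, 152, 166, 168, 163, 154, 143, 142, 152] L [168, 171, 172, 167, 144, 103, 67, 57, 58, 56, 54, 53, 53, 52, 52]
```

The plate is centred at +0.5 mm, in the nest. Now I'll push the carriage.

Emit:
{"method": "move_arm", "body": {
  "commands": [
    [[0.001, 0.01, 0, 0, 0, 0, 0], [0, 0.01, 0, 0, 0, 0, 0], [0, 0.01, 0, 0, 0, 0, 0], [0, 0.01, 0, 0, 0, 0, 0], [0, 0.01, 0, 0, 0, 0, 0], [0, 0.01, 0, 0, 0, 0, 0], [0, 0.01, 0, 0, 0, 0, 0], [0, 0.01, 0, 0, 0, 0, 0], [0, 0.01, 0, 0, 0, 0, 0], [0, 0.01, 0, 0, 0, 0, 0], [0, 0.01, 0, 0, 0, 0, 0], [0, 0.01, 0, 0, 0, 0, 0], [0, 0, 0, 0, 0, 0, 0]]
  ]
}}

```text
t: 12.55
eef_pos: [0.5035, -0.2952, 0.0495]
tool_rot: [0.001, 0.869, 0.494, 0.001]
contact_force: [0.2, -0.4, -0.4]
gripper_width: -0.004
grasp_force: 0.0
```

```bash
python3 -c "
from h import *
state()"
```

```text
t 12.55 tcp reader [[-0.0645  0.0006  0.0495]] xaxis yaw 59.27 z [ 0.002 -0.    -1.   ] F reader [ 0.4 -0.2] -0.4 w -0.004
```

Emit:
{"method": "move_arm", "body": {
  "commands": [
    [[0, 0.006, 0, 0, 0, 0, 0], [0, 0.006, 0, 0, 0, 0, 0], [0, 0.005, 0, 0, 0, 0, 0], [0, 0.004, 0, 0, 0, 0, 0], [0, 0.004, 0, 0, 0, 0, 0], [0, 0, 0, 0, 0, 0, 0]]
  ]
}}

```text
t: 13.3
eef_pos: [0.5236, -0.3075, 0.0492]
tool_rot: [-0.0, 0.869, 0.494, 0.0]
contact_force: [-0.8, 2.6, -0.7]
gripper_width: 0.001
grasp_force: 0.8
```

```bash
python3 -c "
from h import *
state()"
```

```text
t 13.3 tcp reader [[-0.0409  0.0004  0.0492]] xaxis yaw 59.27 z [-0.  0. -1.] F reader [-2.   1.8] -0.7 w 0.001
```

Emit:
{"method": "move_arm", "body": {
  "commands": [
    [[0, 0.003, 0, 0, 0, 0, 0], [0, 0.003, 0, 0, 0, 0, 0], [0, 0, 0, 0, 0, 0, 0]]
  ]
}}

```text
t: 13.68
eef_pos: [0.5282, -0.3104, 0.0491]
tool_rot: [-0.0, 0.869, 0.494, -0.0]
contact_force: [-2.4, 2.4, 0.7]
gripper_width: 0.0
grasp_force: 1.7
```

```bash
python3 -c "
from h import *
state()"
```

```text
t 13.68 tcp reader [[-0.0355  0.0002  0.0491]] xaxis yaw 59.27 z [-0.001  0.    -1.   ] F reader [-3.3  0.8] 0.7 w 0.0
```

Emit:
{"method": "move_arm", "body": {
  "commands": [
    [[0, 0.003, 0, 0, 0, 0, 0], [0, 0.003, 0, 0, 0, 0, 0], [0, 0, 0, 0, 0, 0, 0]]
  ]
}}

```text
t: 14.05
eef_pos: [0.5303, -0.3119, 0.0488]
tool_rot: [-0.003, 0.869, 0.494, -0.003]
contact_force: [-11.7, 8.7, 9.6]
gripper_width: -0.004
grasp_force: 7.3
```

```bash
python3 -c "
from h import *
state()"
```

```text
t 14.05 tcp reader [[-0.0329  0.      0.0488]] xaxis yaw 59.26 z [-0.008  0.003 -1.   ] F reader [-14.5   1.5] 9.6 w -0.004
```

Emit:
{"method": "move_arm", "body": {
  "commands": [
    [[0, 0.003, 0, 0, 0, 0, 0], [0, 0, 0, 0, 0, 0, 0], [0, -0.02, 0, 0, 0, 0, 0], [0, -0.03, 0, 0, 0, 0, 0], [0, 0, -0.04, 0, 0, 0, 0], [0, 0, -0.04, 0, 0, 0, 0], [0, 0, 0, 0, 0, 0, 0]]
  ]
}}

```text
t: 14.92
eef_pos: [0.4967, -0.2919, 0.1333]
tool_rot: [0.004, 0.869, 0.494, 0.002]
contact_force: [-0.4, 0.1, -0.8]
gripper_width: 0.002
grasp_force: 0.0
```

Run:
```python
from h import *
o=state();T=wristT(o)
w=imaging.read_camera("wrist");t=imaging.read_camera("top")
cv2.imwrite("pics/w8raw.png",w[:,:,::-1]);cv2.imwrite("pics/t8raw.png",t[:,:,::-1])
w=w[150:330,250:550,::-1];t=cv2.resize(t[140:230,275:395,::-1],None,fx=5,fy=5,interpolation=2)
c=np.zeros((600,800,3),np.uint8);c[:450,:600]=t;c[420:600,500:800]=w
cv2.imwrite("pics/p8.png",c)
```

```text
t 14.93 tcp reader [[-0.072   0.      0.1333]] xaxis yaw 59.22 z [ 0.008 -0.005 -1.   ] F reader [-0.4 -0.1] -0.8 w 0.002
```

View pics/p8.png

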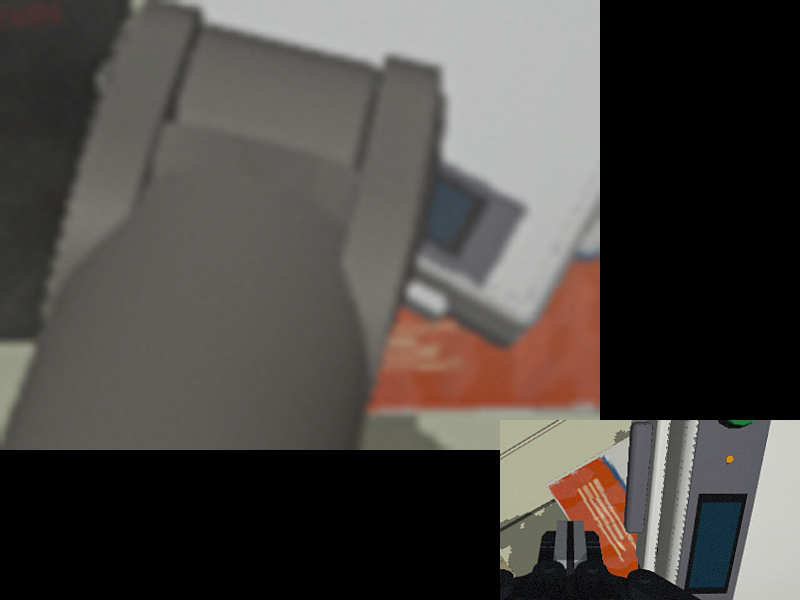

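The panel sits against the reader's face. In the wrist view the bar's outer edge is at about (378,205), which I'll check numerically.

Run:
```python
from h import *
o=bot.get_obs();T=wristT(o);im=cv2.imread("pics/w8raw.png");g=im[:,:,0]
for r in(190,205,220): print(r,g[r,365:445].tolist())
for u in(376,378,380,395,402): print(u,rd(cast("wrist",[(u,205)],.055,T=T)).round(4),rd(cast("wrist",[(u,205)],.064,T=T)).round(4))
hsv=cv2.cvtColor(im,cv2.COLOR_BGR2HSV);m=cv2.inRange(hsv,(45,100,40),(80,255,255))
n,l,s,c=cv2.connectedComponentsWithStats(m);i=1+np.argmax(s[1:,4]);print(c[i],s[i],rd(cast("wrist",[c[i]],.101,T=T)))
```

```text
190 [172, 175, 176, 175, 175, 174, 175, 175, 171, 176, 177, 178, 188, 106, 31, 50, 73, 83, 94, 90, 98, 105, 100, 99, 100, 98, 97, 104, 103, 101, 101, 100, 97, 94, 82, 73, 82, 76, 91, 140, 168, 178, 194, 207, 207, 204, 201, 200, 203, 207, 135, 104, 66, 80, 79, 81, 82, 82, 81, 83, 85, 79, 83, 81, 89, 97, 86, 100, 141, 151, 161, 167, 168, 174, 180, 186, 173, 102, 78, 83]
205 [117, 110, 112, 124, 151, 174, 179, 177, 174, 172, 184, 188, 105, 28, 65, 79, 82, 89, 93, 100, 100, 106, 97, 107, 99, 99, 95, 95, 101, 100, 101, 103, 98, 92, 82, 83, 74, 109, 157, 171, 182, 197, 203, 204, 197, 195, 203, 211, 179, 110, 74, 76, 73, 74, 77, 77, 81, 84, 76, 85, 87, 80, 81, 95, 111, 123, 116, 153, 158, 166, 169, 173, 181, 187, 200, 179, 80, 79, 105, 97]
220 [53, 48, 47, 48, 55, 45, 51, 48, 58, 87, 117, 79, 41, 57, 77, 78, 91, 95, 103, 101, 103, 102, 97, 100, 98, 98, 98, 97, 99, 98, 100, 95, 73, 78, 75, 85, 132, 172, 176, 191, 205, 201, 201, 199, 201, 206, 176, 174, 86, 72, 84, 80, 80, 84, 86, 83, 79, 81, 88, 83, 87, 98, 107, 111, 133, 152, 161, 165, 174, 171, 178, 187, 189, 165, 117, 78, 101, 99, 102, 100]
376 [[-0.0323  0.0083  0.055 ]] [[-0.034   0.0114  0.064 ]]
378 [[-0.0308  0.0083  0.055 ]] [[-0.0326  0.0114  0.064 ]]
380 [[-0.0293  0.0083  0.055 ]] [[-0.0311  0.0114  0.064 ]]
395 [[-0.0181  0.0083  0.055 ]] [[-0.0204  0.0114  0.064 ]]
402 [[-0.0129  0.0083  0.055 ]] [[-0.0154  0.0113  0.064 ]]
[491.70669885 132.50633675] [ 469  111   47   45 1657] [[0.02042867 0.06578811 0.101     ]]
```

The bar edge to key distance is 51 mm against 53 expected, and the push stopped hard at 14.5 N, so the carriage is home. Next I'll go above the key.

Emit:
{"method": "move_arm", "body": {
  "commands": [
    [[0.022, 0.033, 0, 0, 0, 0, 0], [0.022, 0.033, 0, 0, 0, 0, 0], [0.0195, 0.033, 0, 0, 0, 0, 0], [0, 0, 0.01, 0, 0, 0, 0], [0, 0, 0.01, 0, 0, 0, 0], [0, 0, 0, 0, 0, 0, 0]]
  ]
}}

```text
t: 15.78
eef_pos: [0.6086, -0.2861, 0.1073]
tool_rot: [-0.001, 0.869, 0.494, -0.002]
contact_force: [0.1, -0.0, 0.1]
gripper_width: 0.001
grasp_force: 0.0
```

```bash
python3 -c "
from h import *
state()"
```

```text
t 15.78 tcp reader [[0.0212 0.0621 0.1073]] xaxis yaw 59.21 z [-0.004  0.001 -1.   ] F reader [0.1 0. ] 0.1 w 0.001
```

Emit:
{"method": "move_arm", "body": {
  "commands": [
    [[0.0015, 0.006, 0, 0, 0, 0, 0], [0, 0, 0.003, 0, 0, 0, 0], [0, 0, 0.003, 0, 0, 0, 0], [0, 0, 0.003, 0, 0, 0, 0], [0, 0, 0.002, 0, 0, 0, 0], [0, 0, 0, 0, 0, 0, 0]]
  ]
}}

```text
t: 16.52
eef_pos: [0.6168, -0.2877, 0.0984]
tool_rot: [0.0, 0.869, 0.494, -0.0]
contact_force: [-1.6, 0.2, 2.8]
gripper_width: -0.001
grasp_force: 1.3
```

```bash
python3 -c "
from h import *
state()"
```

```text
t 16.52 tcp reader [[0.0291 0.065  0.0984]] xaxis yaw 59.26 z [-0. -0. -1.] F reader [-1.5 -0.6] 2.8 w -0.001
```

On the key, which is part way down. I'll press it to the bottom.

Emit:
{"method": "move_arm", "body": {
  "commands": [
    [[0, 0, 0.002, 0, 0, 0, 0], [0, 0, 0.002, 0, 0, 0, 0], [0, 0, 0.001, 0, 0, 0, 0], [0, 0, 0, 0, 0, 0, 0], [0, 0, 0, 0, 0, 0, 0]]
  ]
}}

```text
t: 17.15
eef_pos: [0.617, -0.2877, 0.0968]
tool_rot: [0.001, 0.869, 0.494, -0.0]
contact_force: [-9.4, 3.9, 24.1]
gripper_width: 0.001
grasp_force: 12.0
```

```bash
python3 -c "
from h import *
state()"
```

```text
t 17.15 tcp reader [[0.0293 0.0651 0.0968]] xaxis yaw 59.24 z [ 0.    -0.001 -1.   ] F reader [-10.1  -1.4] 24.1 w 0.001
```

It bottomed at z=0.097 with 24 N. I'll release and retreat, then check everything.

Emit:
{"method": "move_arm", "body": {
  "commands": [
    [[0, 0, -0.005, 0, 0, 0, 0], [0, 0, -0.03, 0, 0, 0, 0], [0, 0, -0.05, 0, 0, 0, 0], [0, 0, -0.05, 0, 0, 0, 0], [-0.04, -0.04, 0, 0, 0, 0, 0], [-0.05, -0.04, 0, 0, 0, 0, 0], [-0.05, -0.04, 0, 0, 0, 0, 0], [-0.05, -0.04, 0, 0, 0, 0, 0], [-0.05, -0.04, 0, 0, 0, 0, 0], [-0.05, 0, 0, 0, 0, 0, 0], [-0.05, 0, 0, 0, 0, 0, 0], [0, 0, 0, 0, 0, 0, 0], [0, 0, 0, 0, 0, 0, 0]]
  ]
}}

```text
t: 18.77
eef_pos: [0.2774, -0.4748, 0.2279]
tool_rot: [-0.0, 0.869, 0.495, 0.0]
contact_force: [0.4, 0.7, -0.2]
gripper_width: 0.001
grasp_force: 0.0
```

Run:
```python
from h import *
state();t=imaging.read_camera("top")
a=cv2.cvtColor(cv2.imread("pics/top0.png"),4)
for n,im in(("old",a),("new",t)):
    h=cv2.cvtColor(im,cv2.COLOR_RGB2HSV);m=cv2.inRange(h,(45,100,40),(80,255,255));m[:130]=0;m[180:]=0
    print(n,"key",cv2.connectedComponentsWithStats(m)[3][1:])
c=imaging.calibration("top");E=np.linalg.inv(c["extrinsics"])
g=cv2.cvtColor(t,7)
for y in(.03,-.03,.06,-.06):
    xs=np.arange(-.05,.012,.002);p=np.c_[xs,np.full(len(xs),y)]@RR.T+T0
    P=np.c_[p,np.full(len(xs),.06),np.ones(len(xs))]@E.T;uv=(P[:,:2]/P[:,2:3]*c["intrinsics"][0,0]+c["intrinsics"][:2,2]).astype(np.float32)
    print(y,cv2.remap(g,uv[:,:1].copy(),uv[:,1:].copy(),1).ravel().tolist())
d=cv2.absdiff(cv2.cvtColor(a,7),g)
for nm,(r,cc) in dict(bottle=(slice(215,255),slice(215,265)),dish=(slice(215,250),slice(420,460)),nextp=(slice(210,255),slice(155,215))).items(): print(nm,(d[r,cc]>40).sum())
```

```text
t 18.77 tcp reader [[-0.1672 -0.2692  0.2279]] xaxis yaw 59.28 z [ 0.     0.001 -1.   ] F reader [0.  0.8] -0.2 w 0.001
old key [[318.95402299 156.54022989]]
new key [[319.         156.57954545]]
0.03 [153, 153, 153, 153, 154, 154, 154, 154, 155, 155, 153, 131, 104, 88, 94, 99, 99, 97, 93, 93, 105, 143, 171, 179, 167, 129, 98, 88, 109, 136, 150]
-0.03 [124, 124, 128, 123, 117, 110, 108, 108, 108, 107, 106, 99, 91, 93, 98, 102, 102, 99, 96, 97, 115, 149, 172, 177, 156, 122, 98, 95, 116, 139, 154]
0.06 [59, 65, 72, 81, 92, 102, 116, 129, 139, 146, 153, 154, 155, 154, 146, 135, 119, 104, 92, 88, 103, 140, 170, 180, 172, 135, 100, 86, 106, 133, 149]
-0.06 [114, 122, 121, 123, 124, 121, 122, 127, 133, 126, 124, 123, 122, 116, 112, 110, 109, 107, 102, 100, 120, 151, 174, 177, 154, 120, 95, 101, 121, 140, 145]
bottle 0
dish 0
nextp 0
```

The panel's outer face is at −9 mm and the bar's at about −26 mm, so the carriage is home and held. The key is back up and the bystanders haven't moved.

```bash
python3 -c "
from station import bot
print(bot.hand_in())"
```

```text
the job is handed in; nothing more can be done
None
```

I handed the job in at about 19 s: the plate is in the nest, the carriage is shut and holding, the start key was pressed right down and let go, and the bottle, dish and other plate have not moved.

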